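# Load the second slotted weight on a canvas-corner glue press

### The job

The press is gluing a canvas-stretcher corner and needs its second weight: take the large slotted weight (not the small one, nor the ring without a slot), slide it sideways onto the hanger stem, under the stem's head, until it is fully home, lying flat on the weight already there. Then turn it so that its slot points at least a quarter turn away from the slot of the lower weight, and let go. Handle the press gently, by feel, with never more than about 15 newtons on it, leave the lower weight's direction as it is, and do not disturb the other things.

Things in the scene. Friction and masses are not known exactly. Their poses are not given: they have to be found in the camera images.
- weight_mid (a point): Large slotted weight, the one to load: plain steel disc 60 mm across, 14 mm thick, about 0.28 kg, flat on the table; it, the small weight and the plain ring swap places at random. Point at its centre, 7 mm above its underside. z up; x from the centre out through the slot's open mouth. Grip its round edge from above, 60 mm wide, with fingers left and right of the slot.
- weight_slot (a point): Point in the mouth of the large weight's slot, 29 mm from the disc's centre along its x, half-way up. The slot is 10.5 mm wide, flared to 18 mm over the last 6 mm at the rim, right through the thickness, and runs to 4 mm beyond the disc's centre: with the 8 mm stem against the slot's end, disc and stem are concentric.
- hanger_axis (a point): Point on the upright axis of the hanger stem, 30 mm above the table (fixed height). z up; x points the way the lower weight's slot points (starts within 0.3 rad of the press's x; pan, stem and lower weight swivel together, stiffly, 0.3 N m). From below: pan, lower weight (52 mm across, 12 mm thick), 19 mm of bare stem 8 mm thick, round head 22 mm across and 8 mm high.
- lower_slot (a point): Point 29 mm out from the hanger's axis the way the lower weight's slot points, 30 mm above the table (fixed height). The lower weight's upper face is 54 to 79 mm above the table: a screw under the pan is set differently each time and no reading tells it; feel for it. The pan is sprung: it gives 0.3 mm per newton for about 3 mm, and sinks 1 mm under the second weight.
- press: Glue press, fixed to the table: grey base plate 160 x 160 x 12 mm, origin under the stem's axis at table height, x away from its open side, z up. The stem is rigid sideways. Wooden stretcher bars 40 mm wide, tops 30 mm high, run out under the guard along +x and +y to 180 mm.
- guard_back (a point): Inner face of the press's sheet guard at its +x end, at its top edge, 86 mm above the table. The guard is a U open to the press's -x: half round on the +x side, 65 mm inner radius about the stem, and straight sides 65 mm left and right, reaching 30 mm past the stem to -x. The weight comes in from the open side, mouth first: its slot along the press's +x, within 0.7 rad.
- plain_ring: Bystander: steel ring without a slot, 60 mm across, 14 mm thick, with a 12 mm hole; origin under its centre.
- small_weight: Bystander: small slotted steel weight, 38 mm across, 14 mm thick; origin under its centre.
- jar_a: Bystander: paint jar 60 mm across, 75 mm tall; origin under its centre.
- jar_b: Bystander: paint jar 60 mm across, 75 mm tall; origin under its centre.
- brush_mug: Bystander: white mug 76 mm across, 90 mm tall, with brushes standing to 180 mm; origin under its centre.
- marker: Bystander: black marker lying, 12 mm thick, 130 mm long.
- paint_brush: Bystander: paint brush lying, 170 mm long.
Not all that is in view belongs to the job. What is shaped like the part that bears weight_mid but yellow is not meant.

How it is judged (in metres and radians):
On the way:
1. the large weight is on the stem, between the lower weight and the head (horizontal distance between weight_mid and hanger_axis below 0.005 m and z of weight_mid in the frame of hanger_axis between 0.024 and 0.061 m), for 0.2 s.
At the end, for the whole second after the job is handed in: The large weight lies flat (within 0.06 rad), at rest and released on the lower weight, its centre within 5 mm of the stem's axis, below the head, with its slot at least about 80 degrees away from the lower weight's slot (horizontal distance between weight_mid and hanger_axis below 0.005 m and z of weight_mid in the frame of hanger_axis between 0.024 and 0.056 m and angle between weight_mid's own z axis and vertical below 0.06 rad and contact force between weight and press above 1 N and x of weight_slot in the frame of hanger_axis below 0.006 m and linear speed of weight below 0.01 m/s); the robot touches nothing.
It fails at once if the large weight is forced against the press or hanger with more than 20 N (contact force between weight and press above 20 N).
It fails at once if the gripper or arm pushes the press with more than 20 N (contact force between any of the fingers, the arm and press above 20 N).
It fails at once if the lower weight is turned by more than about 0.35 rad (distance of lower_slot from where it was at the start of the episode above 0.01 m).
It fails at once if a bystander is moved by more than 30 mm (distance of any of plain_ring, small_weight, jar_a, jar_b, brush_mug, marker, paint_brush from where it was at the start of the episode above 0.03 m).
It also fails if it takes over 54 s, if anything falls off the work surface, if the arm or the gripper's body presses on something with over 40 N, if the wrist force passes 120 N, or if a joint passes its speed limit or range.

### The arm

A 6-joint arm with a two-finger parallel gripper is mounted at the origin on the work surface. World frame = base frame: x ahead of the robot, y to its left, z up, the work surface at z = 0. Lengths are in m, angles in degrees, forces in N, time in s.
With the tool pointing down it reaches from about 0.4 to 0.925 m from the base axis. Payload 3.4 kg.
Tool frame: the origin (TCP) lies on the centre line of the jaws, within the pads' length; the fingertips stand 8 mm ahead of it and the grasp point (between the pads) lies 11 mm behind it; z points along the fingers, y is the line along which they close (so a half turn about z gives the same grasp; the last joint's range is limited). The gripper opens to 85 mm and grips with 20 to 120 N. Pads are 22 mm wide; open, the fingers measure 114 mm over their backs; the gripper's body (76 mm by 85 mm) begins 54 mm behind the grasp point. The pads swing forward as they close: fully open they stand 13 mm farther back than shut.
Start: joints at [-68.039, 17.578, 86.31, -0, 76.112, -4.211], TCP at [0.254, -0.516, 0.239] pointing down, gripper open.
Joint ranges: [-179.03, 179.03], [-60, 130.46], [8.19, 133.38], [-81.62, 261.62], [5.75, 156.47], [-153.77, 153.77]. Speed limits (degrees/s): [147.25, 147.25, 180, 180, 180, 180].

### API

Orientations are given as a 3x3 rotation matrix whose columns are the frame's x, y, z axes.
In Python, from workcell import robot, ik, sensors, imaging, ticket gives the robot as it stands. Calls block until the motion is done:
- robot.move_pose(position, orientation): joint-space move of the TCP to a pose.
- robot.move_linear(position, rotation=None, vel=0.15, max_force=None): straight line of the TCP; rotation=None keeps the orientation; vel is the mean speed in m/s. With max_force (N) it stops when the force on the tool has changed by that much, and returns True; else False.
- robot.set_joints(angles): joint-space move.
- robot.move_gripper(opening, newtons=None): finger opening in m; newtons is the grip in N (None keeps the last); returns when the fingers have stopped.
- robot.sleep(seconds).
- ik(position, orientation): joint angles nearest the present ones, or None.
- sensors.get_obs(): the state.
- imaging.capture(name): name is "scene" or "top" or "wrist"; returns a dict with "color" (384x512x3 uint8, red, green, blue), "fx", "fy", "cx", "cy" (pixels), "R" (3x3) and "t" (3): a world point X has camera coordinates R X + t; the wrist camera has in their place "hand_eye" (4x4, takes a point from camera to tool coordinates, whose origin is the TCP and whose axes are the flange's). Camera axes: x right, y down, z forward; pixel columns grow to the right and rows downward; lengths in m; the calibration is good to about 2 mm. The wrist camera is an equidistant fisheye: a pixel r from the principal point sees the ray r / f radians off the axis. A picture is of the moment at which its call begins: read the wrist's pose just before it. There is no depth.
A pose or a line that the arm cannot do raises robot.PlanningError and nothing moves.
- ticket.sign_off(): hands the job in; it is judged then, once.
The state is a dict: "time_s": time; "joint_pos": joint angles; "dq": joint speeds; "joint_torque": joint torques, N m; "ee_pos": TCP position; "orientation": TCP orientation; "ft_force": force on the tool from outside, world axes, zero at the start; "torque": the same for the moment, N m; "width": finger opening in m; "grasp_force": force on a finger pad.
Only numpy, scipy, OpenCV 4.12 (cv2) and the standard library are available. Lean on these libraries where they do the work, as an engineer would, in place of code of your own. Each camera call takes 0.05 s, during which the arm holds its last target. There are 200 camera calls.

## Working session

There is one attempt and no reset: what is moved stays moved. The work goes in short steps, each a Python script; the robot and the scene stay as the last script left them, time stands still between calls to the robot, and variables do not carry over. Pictures are saved under pics/ and viewed, at most 10 in all, crops included, and the job is handed in when it is done.

```bash
mkdir -p pics; ls
python3 - <<'E'
from workcell import robot, ik, sensors, imaging
import cv2,numpy as np,pickle
d={}
for n in("scene","top"):
    c=imaging.capture(n);d[n]=c
    cv2.imwrite(f"pics/{n}0.png",cv2.resize(c["color"][:,:,::-1],None,fx=1.56,fy=1.56,interpolation=cv2.INTER_CUBIC))
    print(n,c["fx"],c["cx"],c["cy"],-c["R"].T@c["t"],c["R"].round(3).tolist())
pickle.dump(d,open("d.pkl","wb"))
o=sensors.get_obs();print(o["time_s"],o["ft_force"],o["width"])
E
```

```text
pics
scene 379.9238215187415 252.89251916657193 195.7645474177385 [ 1.45290222 -0.11241216  0.90115457] [[0.046, 0.999, 0.021], [0.657, -0.015, -0.753], [-0.752, 0.049, -0.657]]
top 354.36005384198694 259.81129134513685 190.87280979206687 [ 0.39734833 -0.06440076  1.04732   ] [[-0.013, -1.0, -0.025], [-0.989, 0.016, -0.145], [0.145, 0.022, -0.989]]
0.1 [-0.16919435  0.1067519   0.71526598] 0.0854585535294818
```

View pics/top0.png

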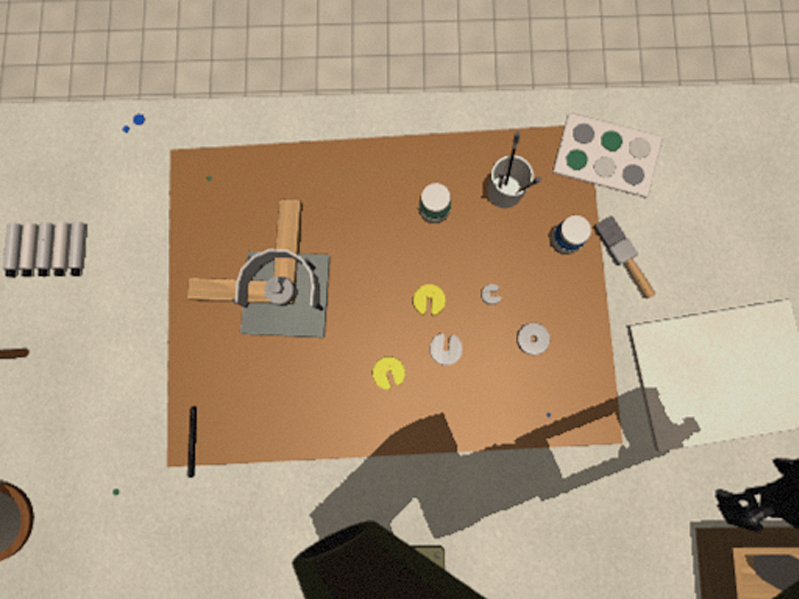

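View pics/scene0.png

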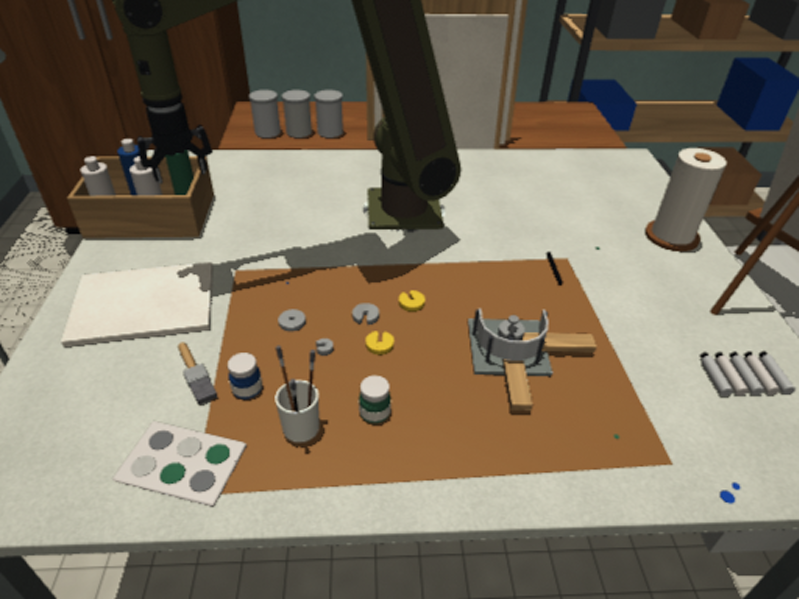

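The top view shows the large grey slotted weight at (446,349) with its slot facing up (+x), and yellow decoys at (429,299) and (389,373). The small weight is at (491,294), the ring at (533,339), and the press stem near (280,290). The guard opens downward in the image (-x). Next I'll get rough positions and take closer wrist looks.

```bash
cat > h.py <<'E'
from workcell import robot, ik, sensors, imaging, ticket
import cv2,numpy as np,pickle
def ray_plane(c,u,v,z):
    d=c["R"].T@np.array([(u-c["cx"])/c["fx"],(v-c["cy"])/c["fy"],1]);o=-c["R"].T@c["t"]
    return o+d*(z-o[2])/d[2]
def down(yaw): # tool x at yaw (rad), z down
    c,s=np.cos(yaw),np.sin(yaw); return np.array([[c,s,0],[s,-c,0],[0,0,-1.]])
def wrist(name=None):
    o=sensors.get_obs();c=imaging.capture("wrist");c["p"]=np.array(o["ee_pos"]);c["Ro"]=np.array(o["orientation"])
    if name: pickle.dump(c,open(name+".pkl","wb"))
    return c
def wray(c,u,v):
    H=np.array(c["hand_eye"]);a=np.array([(u-c["cx"])/c["fx"],(v-c["cy"])/c["fy"]]);th=np.hypot(*a)
    d=np.r_[np.sin(th)*a/max(th,1e-9),np.cos(th)]
    return c["p"]+c["Ro"]@H[:3,3], c["Ro"]@H[:3,:3]@d
def wplane(c,u,v,z):
    o,d=wray(c,u,v);return o+d*(z-o[2])/d[2]
def wproj(c,X):
    H=np.array(c["hand_eye"]);x=H[:3,:3].T@(c["Ro"].T@(np.asarray(X)-c["p"])-H[:3,3])
    r=np.hypot(x[0],x[1]);th=np.arctan2(r,x[2]);return c["cx"]+c["fx"]*th*x[0]/r,c["cy"]+c["fy"]*th*x[1]/r
E
python3 - <<'E'
from h import *
d=pickle.load(open("d.pkl","rb"));c=d["top"];k=1/1.56
P=lambda u,v,z:ray_plane(c,u*k,v*k,z).round(4)
print("weight",P(446,349,.014),"slot",P(446,336,.014))
for n,u,v,z in[("ring",533,339,.014),("small",491,294,.014),("ye1",429,299,.014),("ye2",389,373,.014),("bl",240,334,.012),("br",326,337,.012),("tr",329,254,.012),("barx",290,200,.03),("bary",189,289,.03),("head",280,290,.09),("gL",241,302,.086),("gR",319,304,.086),("gtop",277,250,.086)]:print(n,P(u,v,z))
print(sensors.get_obs()["orientation"])
w=P(446,349,.014)
for y in (0,np.pi/2,-np.pi/2,np.pi):
    for X in ((w[0],w[1],.25),(.42,.02,.3)):
        q=ik(np.array(X),down(y));print(y,X,None if q is None else np.round(q,1))
E
```

```text
weight [ 0.4516 -0.1154  0.014 ] slot [ 0.4758 -0.116   0.014 ]
ring [ 0.4678 -0.2773  0.014 ]
small [ 0.5537 -0.2025  0.014 ]
ye1 [ 0.5461 -0.0856  0.014 ]
ye2 [ 0.4087 -0.0089  0.014 ]
bl [0.4855 0.2724 0.012 ]
br [0.4774 0.1093 0.012 ]
tr [0.6369 0.1047 0.012 ]
barx [0.7402 0.1777 0.03  ]
bary [0.5703 0.3659 0.03  ]
head [0.5555 0.1783 0.09  ]
gL [0.5359 0.2483 0.086 ]
gR [0.53   0.1097 0.086 ]
gtop [0.6289 0.1862 0.086 ]
[[ 8.97455138e-01  4.41105217e-01 -6.80150761e-04]
 [ 4.41105726e-01 -8.97453624e-01  1.65246838e-03]
 [ 1.18508660e-04 -1.78303464e-03 -9.99998403e-01]]
0 (np.float64(0.4516), np.float64(-0.1154), 0.25) [-19.5   8.3  97.5  -0.   74.2  70.5]
0 (0.42, 0.02, 0.3) [-3.   2.2 97.1 -0.  80.7 87. ]
1.5707963267948966 (np.float64(0.4516), np.float64(-0.1154), 0.25) [-19.5   8.3  97.5  -0.   74.2 -19.5]
1.5707963267948966 (0.42, 0.02, 0.3) [-3.   2.2 97.1 -0.  80.7 -3. ]
-1.5707963267948966 (np.float64(0.4516), np.float64(-0.1154), 0.25) None
-1.5707963267948966 (0.42, 0.02, 0.3) None
3.141592653589793 (np.float64(0.4516), np.float64(-0.1154), 0.25) [ -19.5    8.3   97.5   -0.    74.2 -109.5]
3.141592653589793 (0.42, 0.02, 0.3) [ -3.    2.2  97.1  -0.   80.7 -93. ]
```

Run:
```python
from h import *
robot.move_pose(np.array([.45,-.115,.22]),down(0))
c=wrist("w1");print(sensors.get_obs()["time_s"],c["fx"],c["cx"],c["cy"]);print(np.round(c["hand_eye"],3))
cv2.imwrite("pics/w1.png",cv2.resize(c["color"][:,:,::-1],None,fx=1.5,fy=1.5,interpolation=cv2.INTER_CUBIC))
print(np.array(wproj(c,[.4516,-.1154,.014]))*1.5)
robot.move_pose(np.array([.47,.185,.30]),down(0))
c=wrist("w2");print(sensors.get_obs()["time_s"])
cv2.imwrite("pics/w2.png",cv2.resize(c["color"][:,:,::-1],None,fx=1.5,fy=1.5,interpolation=cv2.INTER_CUBIC))
print(np.array(wproj(c,[.56,.187,.085]))*1.5)
```

```text
1.7917 297.3186396354542 256.38768905087244 192.74081373678018
[[ 0.001 -0.966 -0.259  0.064]
 [ 1.     0.001  0.001 -0.   ]
 [-0.    -0.259  0.966 -0.135]
 [ 0.     0.     0.     1.   ]]
[384.26322743 253.32182595]
3.025
[380.48687071 138.96285626]
```

View pics/w1.png

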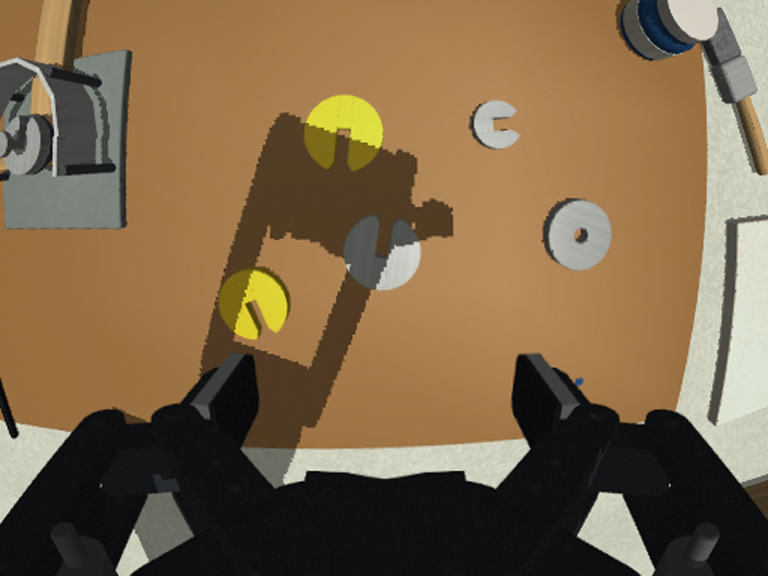

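View pics/w2.png

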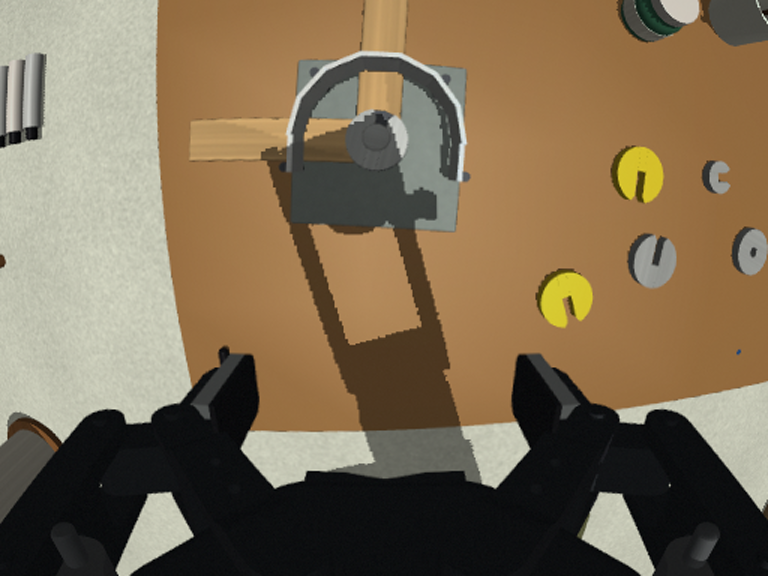

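w1 shows the large weight at (383,252), with its slot running from (382,258) up to the mouth at about (386,217). w2 shows the stem head at (377,135), guard ends at (289,173) and (463,180), and the lower slot pointing up at about (379,115). I'll enlarge both.

Run:
```python
from h import *
a=pickle.load(open("w1.pkl","rb"));b=pickle.load(open("w2.pkl","rb"))
f=lambda c,u,v:cv2.resize(np.clip(c["color"][v:v+60,u:u+60,::-1].astype(float)*1.5,0,255).astype(np.uint8),(400,400),interpolation=cv2.INTER_CUBIC)
cv2.imwrite("pics/c1.png",np.hstack([f(a,225,138),f(b,221,60)]))
```

```text
(no output)
```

View pics/c1.png

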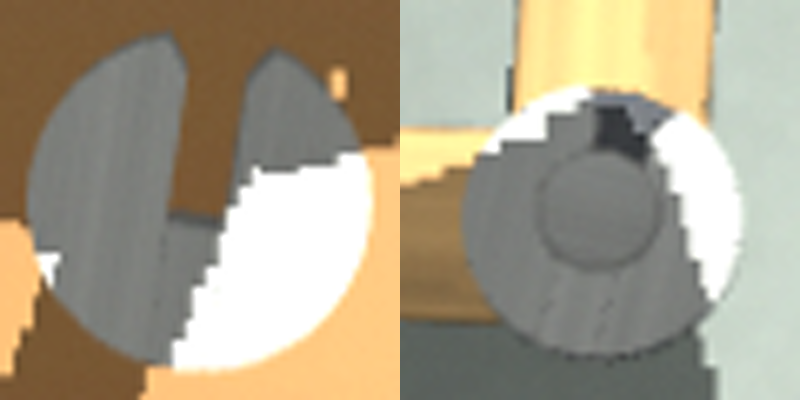

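Run:
```python
from h import *
a=pickle.load(open("w1.pkl","rb"));b=pickle.load(open("w2.pkl","rb"));s=.15
A=lambda x,y,z:wplane(a,225+x*s-.5+.075,138+y*s-.5+.075,z)
B=lambda x,y,z:wplane(b,221+x*s-.5+.075,60+y*s-.5+.075,z)
w=A(200,198,.014);print("w",w,"diam",np.linalg.norm(A(28,198,.014)-A(373,198,.014)))
m=A(215,75,.014)-A(197,215,.014);print("slot yaw",np.arctan2(m[1],m[0]))
for z in(.081,.093,.106):print("head",B(198,210,z),"diam",np.linalg.norm(B(136,210,z)-B(260,210,z)))
for z in(.054,.066,.079):print("low",B(202,221,z),"diam",np.linalg.norm(B(62,221,z)-B(342,221,z)))
m=B(230,105,.066)-B(202,221,.066);print("low yaw",np.arctan2(m[1],m[0]))
P=lambda u,v:wplane(b,u/1.5,v/1.5,.086)
gl,gr=P(289,173),P(463,180);print("guard ends",gl,gr,np.linalg.norm(gl-gr)); e=gl-gr;print("press yaw",np.arctan2(-e[0],e[1]))
```

```text
w [ 0.4535023  -0.11353628  0.014     ] diam 0.060377786735899955
slot yaw -0.1260583021672448
head [0.56217994 0.19098697 0.081     ] diam 0.021763387818761498
head [0.56123189 0.19076039 0.093     ] diam 0.02102442830681282
head [0.56020483 0.19051493 0.106     ] diam 0.020223888835535088
low [0.56218638 0.1907422  0.054     ] diam 0.05297315176152383
low [0.56130541 0.19053942 0.066     ] diam 0.05130214790675991
low [0.56035103 0.19031975 0.079     ] diam 0.049491893730765686
low yaw -0.23069510602905788
guard ends [0.53466001 0.25875645 0.086     ] [0.52871267 0.12254627 0.086     ] 0.13633995235647953
press yaw -0.04363519725149368
```

Run:
```python
from h import *
y=-.126;R=down(y);c=np.array([.4535,-.1135])
robot.move_gripper(.069,60)
robot.move_pose(np.r_[c,.06],R)
print(sensors.get_obs()["time_s"])
hit=robot.move_linear(np.r_[c,.0],vel=.03,max_force=4)
o=sensors.get_obs();z=o["ee_pos"][2];print(hit,o["ee_pos"],o["ft_force"],o["width"])
robot.move_linear(np.r_[c,max(z+.003,.003)],vel=.05)
robot.move_gripper(.055,60)
o=sensors.get_obs();print(o["time_s"],o["ee_pos"],o["ft_force"],o["width"],o["grasp_force"])
k=wrist("w3")
cv2.imwrite("pics/w3.png",cv2.resize(k["color"][:,:,::-1],None,fx=1.5,fy=1.5))
```

```text
4.7667
True [ 0.45349874 -0.11348801  0.00059183] [-0.58896984  0.29253504  4.65311975] 0.0690864633953316
7.1667 [ 0.45352341 -0.11335294  0.00418617] [-0.47616261  0.7307473   9.15314669] 0.05770369364831622 62.543695444765035
```

View pics/w3.png

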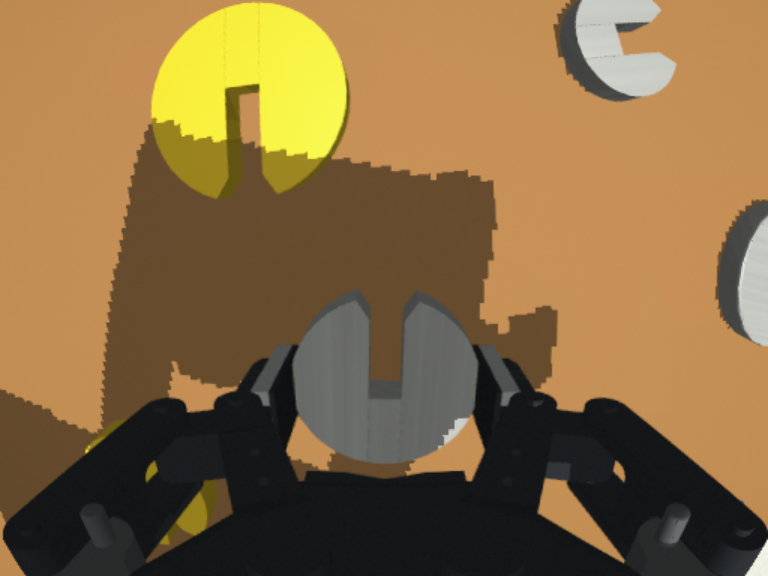

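The weight is held with its slot centred between the fingers at (387,340), and the fingertips are flush with its underside. I'll lift it and feel for the lower weight's face.

Run:
```python
from h import *
k=pickle.load(open("w3.pkl","rb"))
rear=wplane(k,385.5/1.5,463/1.5,.014);print("rear in tool",k["Ro"].T@(rear-k["p"]))
o=sensors.get_obs();p=np.array(o["ee_pos"])
robot.move_linear(np.r_[p[:2],.18],vel=.25)
py=-.045;S=np.array([.5615,.1907]);x=np.array([np.cos(py),np.sin(py)])
t=S-.046*x
robot.move_pose(np.r_[t,.18],down(py))
robot.move_linear(np.r_[t,.118],vel=.12);robot.sleep(.2)
o=sensors.get_obs();print(o["time_s"],o["ee_pos"],o["ft_force"],o["width"],o["grasp_force"])
hit=robot.move_linear(np.r_[t,.052],vel=.022,max_force=2.5)
o=sensors.get_obs();print(hit,o["time_s"],o["ee_pos"],o["ft_force"],o["torque"],o["width"])
k=wrist("w4")
cv2.imwrite("pics/w4.png",cv2.resize(k["color"][:,:,::-1],None,fx=1.5,fy=1.5))
```

```text
rear in tool [-0.03147772  0.0003403  -0.00977005]
10.1333 [0.51639139 0.1929031  0.11904647] [-0.16501212 -0.91689769 -3.47729736] 0.0578257771842034 64.73329285159707
True 12.3417 [0.51523884 0.19275168 0.06180178] [0.55057602 0.68537322 1.86006742] [ 0.06197061 -0.10603374  0.05148436] 0.05772122328631651
```

View pics/w4.png

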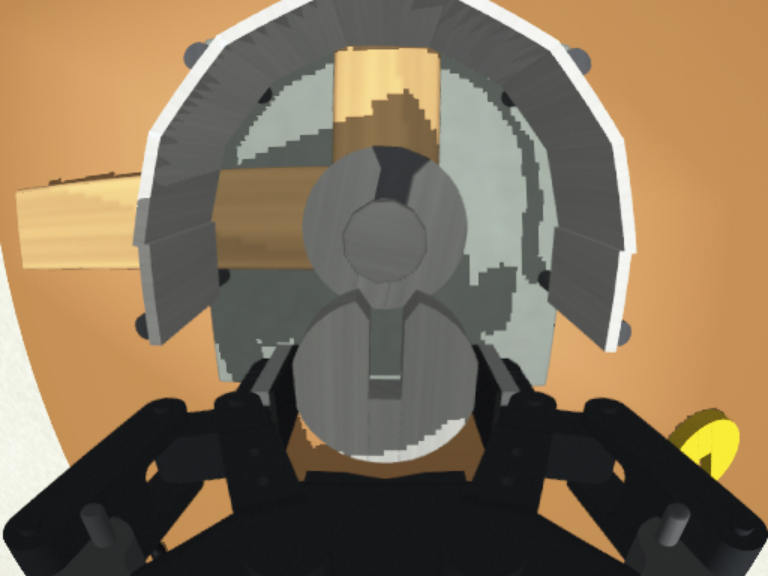

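w4 shows the disc's mouth at (387,300), lined up with the stem head at (385,240). The rim rests on the lower weight's rear edge at a face height of about 60 mm, which matches the size-based estimate. I'll lift about 3.8 mm and slide in.

Run:
```python
from h import *
py=-.045;x=np.array([np.cos(py),np.sin(py),0]);R=down(py)
def st(l):
    o=sensors.get_obs();print(l,round(o["time_s"],2),np.round(o["ee_pos"],4),np.round(o["ft_force"],2),np.round(o["torque"],3));return o
p=np.array(sensors.get_obs()["ee_pos"])
S=np.array([.5615,.1907,0]);t=S-.046*x
t[2]=p[2]+.0035
robot.move_linear(t,vel=.02);robot.sleep(.2);o=st("lift")
t[2]+=(p[2]+.0038)-o["ee_pos"][2]
hit=robot.move_linear(t+.030*x,vel=.05,max_force=4);st(hit)
if not hit:
    hit=robot.move_linear(t+.054*x,vel=.02,max_force=4);st(hit)
k=wrist("w5")
cv2.imwrite("pics/w5.png",cv2.resize(k["color"][:,:,::-1],None,fx=1.5,fy=1.5))
```

```text
lift 12.97 [0.515  0.1926 0.0649] [ 0.66  0.21 -3.01] [ 0.015 -0.019  0.018]
False 13.72 [0.5452 0.1913 0.0658] [ 0.09 -0.35 -2.78] [ 0.032 -0.007  0.041]
True 14.62 [0.5625 0.1903 0.0647] [ 0.9  -1.04 -2.9 ] [-0.013 -0.002 -0.001]
```

View pics/w5.png

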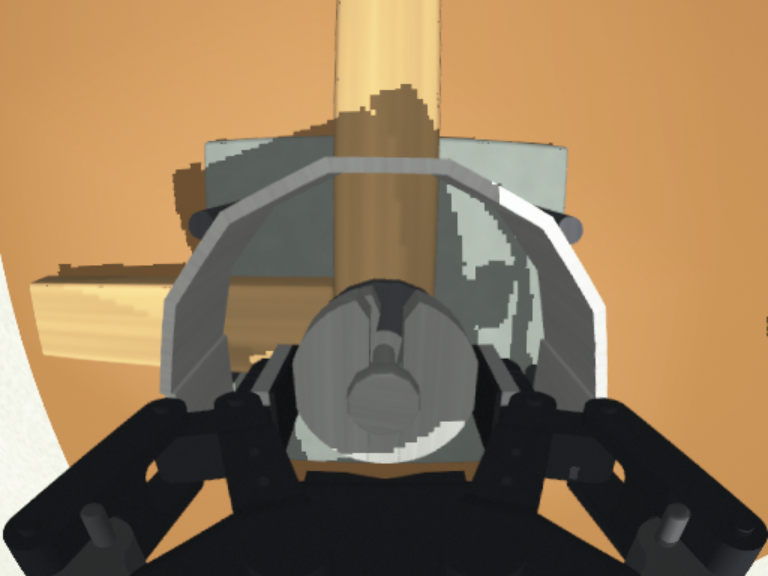

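w5 shows the disc under the head with the stem at the slot's end, (383,395). The stop position matches the predicted home, TCP x of about 0.563. I'll confirm with a soft push, back off slightly, turn while hovering, lower, and release.

Run:
```python
from h import *
py=-.045;R=down(py);x=R[:,0]
def st(l):
    o=sensors.get_obs();print(l,round(o["time_s"],2),np.round(o["ee_pos"],4),np.round(o["ft_force"],2),np.round(o["torque"],3),round(o["width"],4));return np.array(o["ee_pos"])
p=st("a")
hit=robot.move_linear(p+.004*x,vel=.015,max_force=4);h=st(hit)
print("slid",(h-p)@x)
if hit:
    z=.0655
    C=h-.0015*x-.0007*x; C[2]=z   # disc centre, backed off a little
    yaw=py;ok=True
    for y in np.linspace(py,1.75,7):
        T=C+.0015*down(y)[:,0]
        # keep the slot end just clear of the stem as it turns
        T=T+.0007*(x-down(y)[:,0])
        if robot.move_linear(T,rotation=down(y),vel=.02 if y==py else .012,max_force=5): st("STOP at %.2f"%y);break
        st("%.2f"%y)
```

```text
a 14.67 [0.5621 0.1902 0.0643] [-0.52 -0.29 -2.28] [ 0.012 -0.009  0.027] 0.0575
True 14.95 [0.563  0.1899 0.0631] [ 0.24  0.25 -0.61] [ 0.168 -0.115 -0.054] 0.0581
slid 0.0008934439341079164
-0.04 15.24 [0.5616 0.1897 0.0652] [-0.01 -0.13 -3.54] [-0.01  -0.012  0.015] 0.0576
0.25 15.69 [0.5621 0.1901 0.0652] [-0.11  0.36 -2.68] [ 0.003 -0.048  0.001] 0.0577
0.55 16.14 [0.5621 0.1904 0.0654] [ 0.04  0.49 -3.32] [0.008 0.027 0.067] 0.0577
0.85 16.59 [0.562  0.1905 0.0655] [ 0.12  0.3  -3.17] [-0.029 -0.031  0.046] 0.0576
1.15 17.04 [0.5618 0.1907 0.0655] [ 0.65  0.13 -3.67] [-0.019 -0.009  0.046] 0.0577
1.45 17.49 [0.5619 0.1907 0.0656] [ 0.3   0.06 -2.73] [-0.059 -0.157 -0.017] 0.0575
1.75 17.94 [0.5618 0.1905 0.0656] [ 1.43 -2.03 -3.09] [-0.27  -0.321  0.001] 0.0577
```

Run:
```python
from h import *
def st(l):
    o=sensors.get_obs();print(l,round(o["time_s"],2),np.round(o["ee_pos"],4),np.round(o["ft_force"],2),np.round(o["torque"],3),round(o["width"],4));return np.array(o["ee_pos"])
p=st("a");R=down(1.75)
hit=robot.move_linear(np.r_[p[:2],p[2]-.008],rotation=R,vel=.012,max_force=3.5);p=st(hit)
k=wrist("w6")
cv2.imwrite("pics/w6.png",cv2.resize(k["color"][:,:,::-1],None,fx=1.5,fy=1.5))
```

```text
a 17.94 [0.5618 0.1905 0.0656] [ 1.43 -2.03 -3.09] [-0.27  -0.321  0.001] 0.0577
True 18.33 [0.562  0.1904 0.0624] [-0.03  0.33  1.85] [ 0.029 -0.067 -0.007] 0.0576
```

View pics/w6.png

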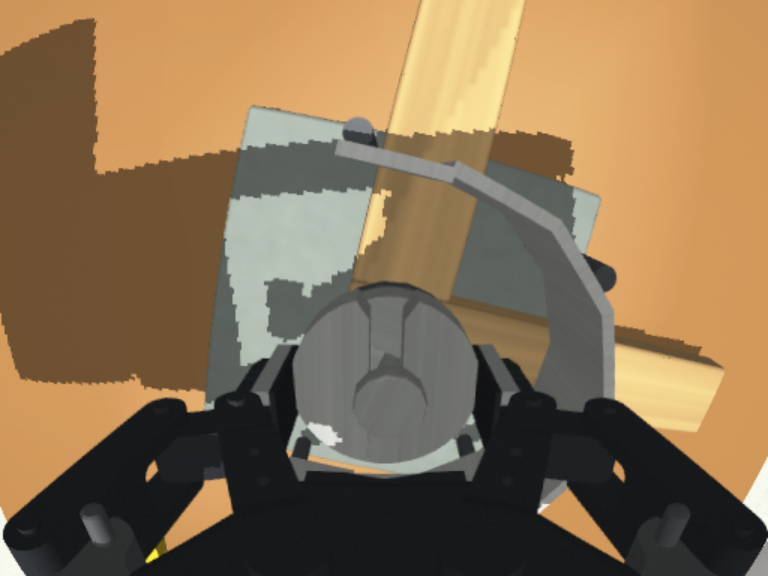

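w6 shows the disc turned, with the slot up-image and the head at (390,400), seated on the lower weight with about 5 N. I'll release it and retreat.

Run:
```python
from h import *
def st(l):
    o=sensors.get_obs();print(l,round(o["time_s"],2),np.round(o["ee_pos"],4),np.round(o["ft_force"],2),round(o["width"],4),o["grasp_force"]);return np.array(o["ee_pos"])
robot.move_gripper(.069,20);p=st("open")
hit=robot.move_linear(np.r_[p[:2],.10],vel=.04,max_force=4);p=st(hit)
if not hit:
    robot.move_linear(np.r_[p[:2],.20],vel=.12)
    robot.move_linear(np.array([.50,.185,.24]),rotation=None,vel=.15)
    robot.move_pose(np.array([.48,.185,.24]),down(.2));robot.sleep(.2)
k=wrist("w7");st("")
im=k["color"][:,:,::-1]
u,v=np.array(wproj(k,[.5615,.1907,.075])).astype(int);print(u,v)
cv2.imwrite("pics/w7.png",cv2.resize(np.clip(im[max(v-70,0):v+70,u-80:u+80].astype(float)*1.5,0,255).astype(np.uint8),None,fx=4,fy=4,interpolation=cv2.INTER_CUBIC))
```

```text
open 18.66 [0.5612 0.1898 0.0617] [ 0.15 -0.46 -0.35] 0.0689 0.0
False 19.76 [0.561  0.1897 0.0997] [-0.75  0.55 -0.65] 0.0692 0.0
 23.02 [0.48  0.185 0.24 ] [-0.18  0.36 -0.27] 0.0689 0.0
267 98
```

View pics/w7.png

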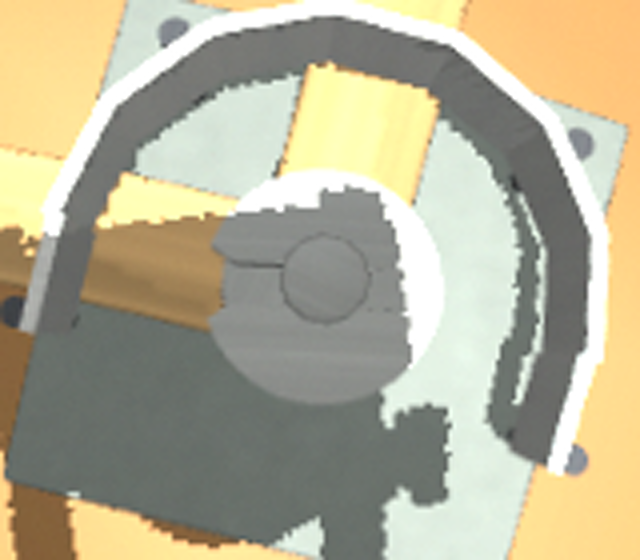

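w7 shows the disc concentric with the head: disc centre (326,286), head (326,279). The slot points left at (215,285), which is about 110° from the lower weight's slot. The weight is flat and the gripper is clear.

```bash
python3 -c "
from h import *
print(ticket.sign_off())"
```

```text
the job is handed in; nothing more can be done
None
```

I loaded the large slotted weight onto the stem, where it looks concentric and flat on the lower weight; I turned its slot about 110° from the lower one, released it, and handed the job in at about 23 s. No verdict was returned.

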